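Plunger check of three flux dispensers

TASK

Press the plungers of the empty flux dispensers in the aluminium stand fully home, one by one. One of the three is clogged: its plunger gets stiffer as you push and springs back, so do not force it, but take that dispenser out and set it down (do not drop it) inside the red reject tray. Leave the two sound ones standing in the stand with their plungers home, and do not disturb the other things on the bench.

Things in the scene. Friction and masses are not known exactly. Their poses are not given: they have to be found in the camera images.
- stand: Fixed aluminium block, 75 x 290 x 40 mm (x, y, z), holding three dispensers upright in a row along its own y axis. Origin: centre of its underside, on the bench; z up. Three round pockets, 40 mm wide and 30 mm deep (floor 10 mm above the bench), at its own y = -95, 0 and +95 mm, x = 0.
- tray: Fixed red open reject tray, 200 x 160 mm outside (its own x, y), walls 5 mm thick and 35 mm high, floor 5 mm thick. Origin: centre of its underside, on the bench; z up.
- dispenser_a: One of three like-looking loose dispensers, 0.1 kg, upright in a pocket of the stand (which one varies). White round barrel 30 mm wide; flat black foot 36 mm wide, 12 mm high (stands by itself); at its top a black collar, 36 mm wide, 72 to 100 mm above the foot's underside: grip its upper half; above it the plunger with a blue disc. Origin: centre of the foot's underside; z up the barrel.
- thumb_a (a point): Centre of the upper face of this dispenser's blue thumb disc (32 mm in diameter, 8 mm thick; the disc can be gripped too). 138 mm above the foot's underside with the plunger fully out, 110 mm when fully home.
- plunger_a (a joint): Plunger travel, m: 0 fully out, 0.028 fully home (hard stop); starts at 0 to 0.002. A sound one needs a steady 3 to 4 N and stays where left. In exactly one of the three dispensers the outlet is clogged: the push rises from 3 N by 1.2 N per mm (15 N at 10 mm) and the plunger springs back out when released. Never press a stiff one with over 30 N.
- dispenser_b: One of three like-looking loose dispensers, 0.1 kg, upright in a pocket of the stand (which one varies). White round barrel 30 mm wide; flat black foot 36 mm wide, 12 mm high (stands by itself); at its top a black collar, 36 mm wide, 72 to 100 mm above the foot's underside: grip its upper half; above it the plunger with a blue disc. Origin: centre of the foot's underside; z up the barrel.
- thumb_b (a point): Centre of the upper face of this dispenser's blue thumb disc (32 mm in diameter, 8 mm thick; the disc can be gripped too). 138 mm above the foot's underside with the plunger fully out, 110 mm when fully home.
- plunger_b (a joint): Plunger travel, m: 0 fully out, 0.028 fully home (hard stop); starts at 0 to 0.002. A sound one needs a steady 3 to 4 N and stays where left. In exactly one of the three dispensers the outlet is clogged: the push rises from 3 N by 1.2 N per mm (15 N at 10 mm) and the plunger springs back out when released. Never press a stiff one with over 30 N.
- dispenser_c: One of three like-looking loose dispensers, 0.1 kg, upright in a pocket of the stand (which one varies). White round barrel 30 mm wide; flat black foot 36 mm wide, 12 mm high (stands by itself); at its top a black collar, 36 mm wide, 72 to 100 mm above the foot's underside: grip its upper half; above it the plunger with a blue disc. Origin: centre of the foot's underside; z up the barrel.
- thumb_c (a point): Centre of the upper face of this dispenser's blue thumb disc (32 mm in diameter, 8 mm thick; the disc can be gripped too). 138 mm above the foot's underside with the plunger fully out, 110 mm when fully home.
- plunger_c (a joint): Plunger travel, m: 0 fully out, 0.028 fully home (hard stop); starts at 0 to 0.002. A sound one needs a steady 3 to 4 N and stays where left. In exactly one of the three dispensers the outlet is clogged: the push rises from 3 N by 1.2 N per mm (15 N at 10 mm) and the plunger springs back out when released. Never press a stiff one with over 30 N.
- spool: Bystander: green solder-wire spool standing on end, 66 mm in diameter, 50 mm high. Origin: centre of its underside.
- tin: Bystander: small jar with a yellow cap, 64 mm in diameter, 55 mm high. Origin: centre of its underside.
- driver: Bystander: screwdriver with an orange handle lying on the bench, roughly along the world's y, about 200 mm long. Origin: underside, near the middle.
- brush: Bystander: brush lying on the bench, roughly along the world's y, about 200 mm long. Origin: underside, near the middle.

How it is judged:
By the outcome, as a careful person would: the job done as asked, in the order asked, and still so for the second after the job is handed in, with the robot touching nothing.
It also fails if it takes over 51 s, if anything falls off the work surface, if the arm or the gripper's body presses on something with over 40 N, if the wrist force passes 120 N, or if a joint passes its speed limit or range.

ROBOT

A 6-joint arm with a two-finger parallel gripper is mounted at the origin on the work surface. World frame = base frame: x ahead of the robot, y to its left, z up, the work surface at z = 0. Lengths are in m, angles in rad, forces in N, time in s.
With the tool pointing down it reaches from about 0.275 to 0.825 m from the base axis. Payload 5.2 kg.
Tool frame: the origin (TCP) lies on the centre line of the jaws, within the pads' length; the fingertips stand 14 mm ahead of it and the grasp point (between the pads) lies 5 mm behind it (r.tip_reach is the distance from the TCP to the fingertips, in m); z points along the fingers, y is the line along which they close (so a half turn about z gives the same grasp; the last joint's range is limited). The gripper opens to 93 mm and grips with 3 to 60 N. Pads are 15 mm wide; open, the fingers measure 128 mm over their backs; the gripper's body (75 mm by 188 mm) begins 65 mm behind the grasp point.
Start: joints at [-1.364, 0.259, 1.535, -0, 1.348, -0.203], TCP at [0.219, -0.504, 0.204] pointing down, gripper open.
Joint ranges: [-3.14, 3.14], [-0.91, 2.08], [0.19, 2.58], [-1.22, 4.36], [0.22, 2.71], [-3.12, 3.12]. Speed limits (rad/s): [2.57, 2.57, 3.14, 3.14, 3.14, 3.14].

INTERFACE

Orientations are given as a unit quaternion [x, y, z, w].
In Python, from station import r gives the robot as it stands. The module is installed in compiled form; this text tells all that it offers.
- The arm moves only by the shell command python3 -m pendant, which reads ROWS from standard input. ROWS is one flat JSON list of numbers that holds 1 to 8 rows one after another, with no inner brackets; each row has 5 numbers: dx, dy, dz in normalised numbers (1 is 0.75 m), then a turn about the tool's z in a scale on which 1.0 is pi rad, then the opening from 0.0 (shut) to 1.0 (fully open); each row shifts and turns the commanded pose from where the row before left it, along the tool's axes as they then stand; what a row does not reach is not made up. A row lasts 1/8 s, in which the tool goes at most 0.0625 m and 0.188 rad, less where a joint would pass 70% of its speed; a pose out of reach is approached as far as the arm can. The fingers move at their own pace and stop on an object; the grip force is fixed at half the most. Time passes only in rows, so rows that do not move let the fingers close. It prints the time, the measured TCP pose, the force, the opening and the grip force at its end. No shift or turn number may pass 1 either way. Input that does not fit is refused with a message, and nothing moves.
- r.get_state(): the state, without advancing time (a new reading comes with each control period).
- r.snapshot(name): name is "scene" or "top" or "wrist"; returns the picture (480x640x3 uint8, red, green, blue); there is no depth.
- r.camera_info(name): a dict with "K" (3x3 intrinsics, pixels), "xyz" and "rotation" of the camera in the world; the wrist camera has in their place "tool_from_camera" (4x4, takes a point from camera to tool coordinates, whose origin is the TCP and whose axes are the flange's). Camera axes: x right, y up, looking along -z (the intrinsics and any distortion apply to the point x, -y, -z); pixel columns grow to the right and rows downward; lengths in m; the calibration is good to about 2 mm. A picture is of the moment at which its call begins: read the wrist's pose just before it. camera_info takes no time and is no camera call.
- r.job_done(): hands the job in; it is judged then, once.
The state is a dict: "t": time; "joint_positions": joint angles; "joint_vel": joint speeds; "effort": joint torques, N m; "eef_pos": TCP position; "tool_rot": TCP orientation; "contact_force": force on the tool from outside, world axes, zero at the start; "wrist_torque": the same for the moment, N m; "width": opening from 0.0 (shut) to 1.0 (fully open); "grasp_force": force on a finger pad.
Only numpy, scipy, OpenCV 4.12 (cv2) and the standard library are available. Lean on these libraries where they do the work, as an engineer would, in place of code of your own. Each camera call takes 0.05 s, during which the arm holds its last target. There are 200 camera calls.

## Working session

There is one attempt and no reset: what is moved stays moved. The work goes in short steps, Python scripts to look and compute and a shell command to move; the robot and the scene stay as the last step left them, time stands still between calls to the robot, and variables do not carry over. Pictures are saved under pics/ and viewed, at most 10 in all, crops included, and the job is handed in when it is done.

```bash
mkdir -p pics; python3 - <<'E'
from station import r
import cv2,numpy as np
s=r.get_state();print({k:np.round(v,3).tolist() for k,v in s.items()})
for n in("scene","top"):
    i=r.camera_info(n);print(n,{k:np.round(v,4).tolist() if not isinstance(v,str) else v for k,v in i.items()})
    cv2.imwrite(f"pics/{n}0.png",cv2.cvtColor(r.snapshot(n),cv2.COLOR_RGB2BGR))
print(r.camera_info("wrist"))
E
```

```text
{'t': 0.0, 'joint_positions': [-1.364, 0.259, 1.536, -0.0, 1.348, -0.203], 'joint_vel': [0.0, 0.001, -0.001, -0.001, 0.0, 0.0], 'effort': [0.001, -43.731, -28.401, 0.072, 0.041, -0.0], 'eef_pos': [0.219, -0.504, 0.204], 'tool_rot': [0.979, 0.203, -0.0, -0.001], 'contact_force': [1.115, 0.789, 0.067], 'wrist_torque': [-0.005, 0.091, 0.0], 'grasp_force': 0.0, 'width': 1.001}
scene {'K': [[459.7596, 0.0, 322.9071], [0.0, 459.7596, 238.5362], [0.0, 0.0, 1.0]], 'xyz': [1.0529, -0.3195, 0.6485], 'rotation': [0.3294, 0.1774, 0.4371, 0.8179]}
top {'K': [[590.484, 0.0, 321.8719], [0.0, 590.484, 241.0932], [0.0, 0.0, 1.0]], 'xyz': [0.5731, -0.0463, 1.2005], 'rotation': [-0.026, 0.0199, 0.7125, -0.7009]}
{'K': array([[393.78642712,   0.        , 315.44376094],
       [  0.        , 393.78642712, 243.53015162],
       [  0.        ,   0.        ,   1.        ]]), 'tool_from_camera': array([[-7.55977165e-04,  9.57236694e-01,  2.89304927e-01,
         8.03625814e-02],
       [ 9.99999398e-01,  4.93562349e-04,  9.80006533e-04,
         7.78226677e-04],
       [ 7.95308194e-04,  2.89305494e-01, -9.57236490e-01,
        -1.80500406e-01],
       [ 0.00000000e+00,  0.00000000e+00,  0.00000000e+00,
         1.00000000e+00]])}
```

View pics/scene0.png

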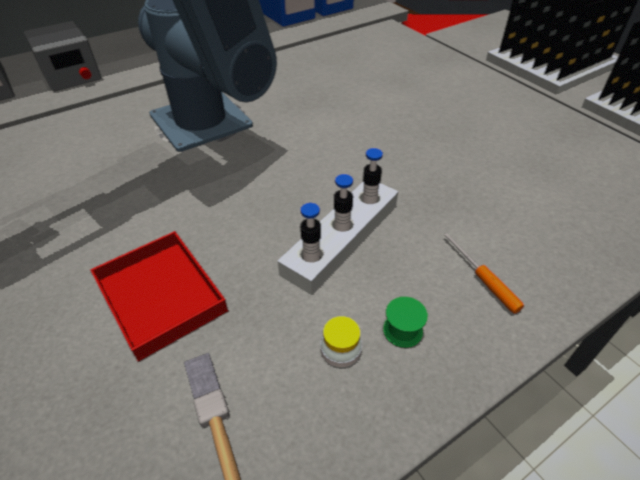

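View pics/top0.png

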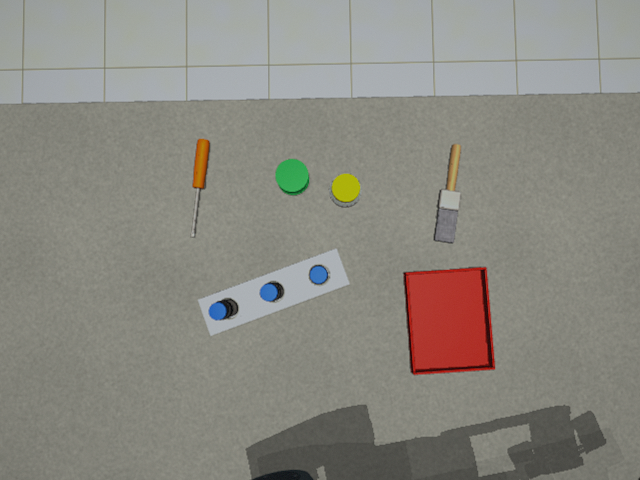

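The scene view shows the blue discs at about (310,211), (344,182) and (374,154), with the red tray near (158,292). In the top view the discs are at (219,311), (271,292) and (319,274), and the tray is near (450,320).

```bash
cat > h.py <<'E'
import cv2,numpy as np
from scipy.spatial.transform import Rotation as R
from station import r
def cam(n,st=None):
    i=r.camera_info(n);K=np.array(i["K"])
    if n=="wrist":
        T=np.array(i["tool_from_camera"]);Q=R.from_quat(st["tool_rot"]).as_matrix()
        return K,Q@T[:3,:3],Q@T[:3,3]+st["eef_pos"]
    return K,R.from_quat(i["rotation"]).as_matrix(),np.array(i["xyz"])
def ray(c,uv):
    K,Q,o=c;d=np.linalg.inv(K)@[uv[0],uv[1],1.];d=Q@(d*[1,-1,-1]);return o,d/np.linalg.norm(d)
def plane(c,uv,z):
    o,d=ray(c,uv);return o+d*(z-o[2])/d[2]
def tri(c1,u1,c2,u2):
    o,d=ray(c1,u1);p,e=ray(c2,u2)
    s,t=np.linalg.lstsq(np.c_[d,-e],p-o,rcond=None)[0]
    a,b=o+s*d,p+t*e;return (a+b)/2,np.linalg.norm(a-b)
def blobs(im,col,amin=60):
    h=cv2.cvtColor(im,cv2.COLOR_RGB2HSV)
    lo,hi={"blue":((100,120,60),(125,255,255)),"red":((0,150,60),(8,255,255))}[col]
    m=cv2.inRange(h,lo,hi)
    cs=[c for c in cv2.findContours(m,cv2.RETR_EXTERNAL,cv2.CHAIN_APPROX_NONE)[0] if cv2.contourArea(c)>amin]
    return m,cs
E
python3 - <<'E'
from h import *
cs=cam("scene");ct=cam("top")
a=cv2.imread("pics/scene0.png")[...,::-1].copy();b=cv2.imread("pics/top0.png")[...,::-1].copy()
def el(im,roi):
    o=[]
    for c in blobs(im,"blue")[1]:
        (x,y),(w,h),_=cv2.minAreaRect(c)
        m=cv2.moments(c);x,y=m["m10"]/m["m00"],m["m01"]/m["m00"]
        if roi(x,y):o.append((x,y,w,h))
    return sorted(o)
A=el(a,lambda x,y:280<x<400 and 130<y<230);B=el(b,lambda x,y:200<x<340 and 250<y<330)
print(np.round(A,1).tolist(),np.round(B,1).tolist())
for p,q in zip(A,B):
    P,g=tri(cs,p[:2],ct,q[:2]);print(np.round(P,4),round(g,4))
# stand top face, from top view
h=cv2.cvtColor(b,cv2.COLOR_RGB2HSV)
red=max(blobs(b,"red",2000)[1],key=cv2.contourArea);rc=cv2.boxPoints(cv2.minAreaRect(red))
q=np.array([plane(ct,u,.035)[:2] for u in rc]);print("tray",q.round(3).tolist(),q.mean(0).round(4),np.linalg.norm(q-np.roll(q,1,0),axis=1).round(3))
red=max(blobs(a,"red",2000)[1],key=lambda c:cv2.contourArea(c) if cv2.boundingRect(c)[1]>150 else 0)
print("scene tray bbox",cv2.boundingRect(red), [plane(cs,u,.035)[:2].round(3).tolist() for u in cv2.approxPolyDP(red,6,True)[:,0]], cv2.approxPolyDP(red,6,True)[:,0].tolist(),rc.tolist())
m=cv2.inRange(h,(0,0,160),(179,60,255));m[:240]=0;m[350:]=0;m[:,:190]=0;m[:,360:]=0
c=max(cv2.findContours(m,cv2.RETR_EXTERNAL,cv2.CHAIN_APPROX_NONE)[0],key=cv2.contourArea);rc=cv2.boxPoints(cv2.minAreaRect(c))
q=np.array([plane(ct,u,.040)[:2] for u in rc]);print("stand",q.round(3).tolist(),q.mean(0).round(4),np.linalg.norm(q-np.roll(q,1,0),axis=1).round(3))
ctr=q.mean(0); e=[q[1]-q[0],q[2]-q[1]];ax=max(e,key=np.linalg.norm);ax/=np.linalg.norm(ax);print("pockets",[(ctr+k*.095*ax).round(4).tolist() for k in(-1,0,1)],np.arctan2(ax[1],ax[0]))
E
```

```text
[[309.7, 210.0, 14.0, 18.0], [343.7, 180.4, 13.0, 17.0], [373.7, 153.6, 11.0, 16.0]] [[217.6, 310.7, 17.0, 17.0], [268.7, 291.9, 17.0, 17.0], [318.2, 274.3, 17.0, 17.0]]
[0.4873 0.1065 0.0226] 0.1417
[0.5521 0.0578 0.1442] 0.0021
[0.6121 0.0041 0.2605] 0.0944
tray [[0.585, -0.197], [0.596, -0.359], [0.395, -0.369], [0.384, -0.209]] [ 0.4898 -0.2832] [0.201 0.162 0.201 0.161]
scene tray bbox (91, 232, 137, 129) [[0.391, -0.214], [0.397, -0.37], [0.616, -0.358], [0.607, -0.21]] [[175, 232], [91, 269], [138, 360], [227, 310]] [[403.5990905761719, 272.28936767578125], [485.8544006347656, 265.2889404296875], [494.6471862792969, 368.6044921875], [412.3918762207031, 375.60491943359375]]
stand [[0.538, 0.21], [0.635, -0.064], [0.564, -0.089], [0.468, 0.184]] [0.5515 0.0602] [0.075 0.291 0.075 0.29 ]
pockets [[0.5198, 0.1498], [0.5515, 0.0602], [0.5832, -0.0294]] -1.230806729389026
```

```bash
python3 - <<'E'
from h import *
cs=cam("scene");ct=cam("top")
A=[(309.7,210),(343.7,180.4),(373.7,153.6)];B=[(318.2,274.3),(268.7,291.9),(217.6,310.7)]
for p,q in zip(A,B):
    P,g=tri(cs,p,ct,q);print(np.round(P,4),round(g,4),plane(ct,q,.147).round(4))
for h,k in (((175,232),2),): pass
q=[(412.4,375.6),(494.6,368.6),(485.9,265.3),(403.6,272.3)];s=[(175,232),(91,269),(138,360),(227,310)]
for u,v in zip(s,q):
    P,g=tri(cs,u,ct,v);print("rim",P.round(3),round(g,4))
st=r.get_state();T=R.from_quat(st["tool_rot"]).as_matrix();print(T.round(3).tolist(),st["eef_pos"])
E
```

```text
[ 0.582  -0.0311  0.1428] 0.0024 [ 0.5825 -0.0301  0.147 ]
[0.552  0.0579 0.1441] 0.0021 [0.5527 0.0584 0.147 ]
[0.52  0.149 0.145] 0.0025 [0.5208 0.1497 0.147 ]
rim [ 0.382 -0.211  0.025] 0.0027
rim [ 0.394 -0.37   0.033] 0.0005
rim [ 0.597 -0.362  0.011] 0.0057
rim [ 0.584 -0.202  0.002] 0.0035
[[0.917, 0.398, -0.0], [0.398, -0.917, 0.002], [0.0, -0.002, -1.0]] [ 0.21904039 -0.50397162  0.20369641]
```

The triangulated discs agree with the stand pockets: spacing is 95 mm and the tops are at about 0.145. Next I move over the nearest disc and close the gripper.

Units first: shifts go in shares of 0.75 m and turns go in shares of pi rad. So 0.052 m is 0.0693, -0.029 m is -0.0387.

```bash
cat > go.py <<'E'
import sys
from h import *
s=r.get_state();T=R.from_quat(s["tool_rot"]).as_matrix()
t=np.array([float(v) for v in sys.argv[1:4]])
print("need tool",(T.T@(t-s["eef_pos"])).round(4),"at",s["eef_pos"].round(4),"t",round(s["t"],2),"F",s["contact_force"].round(1))
E
echo '[0.0693,-0.0387,0,0,0,0.0693,-0.0387,0,0,0,0.0693,-0.0387,0,0,0,0.0693,-0.0387,0,0,0,0.0693,-0.0387,0,0,0,0.0693,-0.0387,0,0,0,0.0693,-0.0387,0,0,0,0.0693,-0.0387,0,0,0]' | python3 -m pendant; python3 go.py 0.5825 -0.030 0.175
```

```text
t: 1.1
eef_pos: [0.509, -0.1241, 0.2042]
tool_rot: [0.979, 0.203, -0.0, -0.0]
contact_force: [0.1, -0.8, -0.4]
width: 0.188
grasp_force: 0.0
need tool [ 0.1049 -0.057   0.0292] at [ 0.509  -0.1241  0.2042] t 1.1 F [ 0.1 -0.8 -0.4]
```

```bash
echo '[0.0667,-0.0373,0,0,0,0.0667,-0.0373,0,0,0,0.0053,0,0.0267,0,0,0,0,0,0,0]' | python3 -m pendant; python3 go.py 0.5825 -0.030 0.165
python3 - <<'E'
from h import *
s=r.get_state();im=r.snapshot("wrist");cv2.imwrite("pics/w0.png",im[...,::-1])
c=cam("wrist",s)
for b in blobs(im,"blue",300)[1]:
    (x,y),rad=cv2.minEnclosingCircle(b);print(round(x),round(y),round(rad),plane(c,(x,y),.147).round(4))
E
```

```text
t: 1.6
eef_pos: [0.5802, -0.032, 0.1823]
tool_rot: [0.979, 0.204, -0.002, -0.001]
contact_force: [-0.4, -0.1, -0.6]
width: 0.003
grasp_force: 0.0
need tool [ 0.003  -0.0009  0.0173] at [ 0.5802 -0.032   0.1823] t 1.6 F [-0.4 -0.1 -0.6]
316 262 27 [ 0.584  -0.0312  0.147 ]
155 250 29 [0.5535 0.0567 0.147 ]
1 238 24 [0.5249 0.1396 0.147 ]
```

View pics/w0.png

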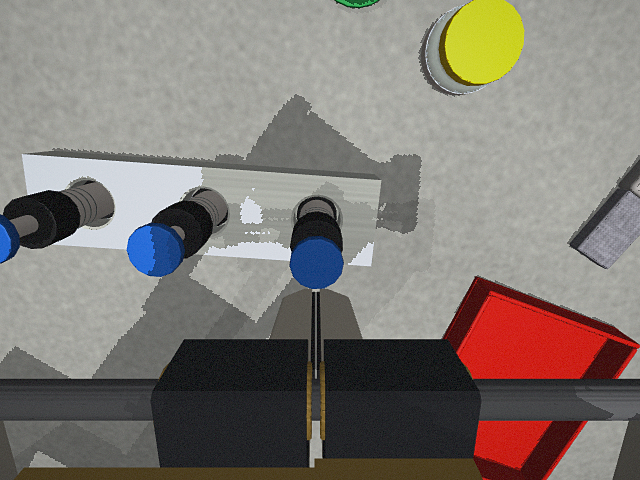

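The wrist view shows the first disc at (316,262), just ahead of the closed tips, with the others at (155,250) and beyond the left edge. It places the first disc at (0.584,-0.031), agreeing with the fixed cameras. I'll press 10 mm first.

To row units: 0.01 m is 0.0133, 0.006 m is 0.008.

```bash
echo '[0.004,-0.0013,0.0133,0,0,0,0,0.0133,0,0,0,0,0.008,0,0,0,0,0.0053,0,0,0,0,0,0,0]' | python3 -m pendant; python3 go.py 0.583 -0.030 0.132
```

```text
t: 2.28
eef_pos: [0.5835, -0.0311, 0.1542]
tool_rot: [0.979, 0.203, -0.0, -0.0]
contact_force: [-0.4, -0.4, 1.0]
width: 0.002
grasp_force: 0.0
need tool [ 0.     -0.0012  0.0222] at [ 0.5835 -0.0311  0.1542] t 2.27 F [-0.4 -0.4  1. ]
```

To row units: 0.003 m is 0.004, 0.002 m is 0.0027.

```bash
echo '[0,-0.0013,0.004,0,0,0,0,0.0027,0,0,0,0,0,0,0]' | python3 -m pendant; python3 go.py 0.583 -0.030 0.132;echo '[0,0,0.0027,0,0,0,0,0.0027,0,0,0,0,0,0,0]' | python3 -m pendant
```

```text
t: 2.65
eef_pos: [0.5832, -0.03, 0.1493]
tool_rot: [0.979, 0.204, -0.0, -0.0]
contact_force: [1.0, -1.4, 0.7]
width: 0.007
grasp_force: 0.0
need tool [-0.0002 -0.0001  0.0173] at [ 0.5832 -0.03    0.1493] t 2.65 F [ 1.  -1.4  0.7]
t: 3.02
eef_pos: [0.5831, -0.0301, 0.1452]
tool_rot: [0.979, 0.203, -0.0, -0.0]
contact_force: [0.7, 0.2, 0.0]
width: 0.005
grasp_force: 0.0
```

```bash
python3 - <<'E'
from h import *
print(r.tip_reach)
s=r.get_state();im=r.snapshot("wrist");a=r.snapshot("scene")
c=cam("wrist",s)
for b in blobs(im,"blue",300)[1]:
    (x,y),rad=cv2.minEnclosingCircle(b);print(round(x),round(y),round(rad),plane(c,(x,y),.147).round(4))
A=cv2.resize(a[120:280,240:440],None,fx=3,fy=3)
cv2.imwrite("pics/s1.png",np.hstack([A[:,:400],cv2.resize(im[150:450,200:450],(400,480))])[...,::-1])
E
```

```text
0.014
317 293 31 [ 0.5846 -0.031   0.147 ]
128 280 35 [0.5542 0.0567 0.147 ]
```

View pics/s1.png

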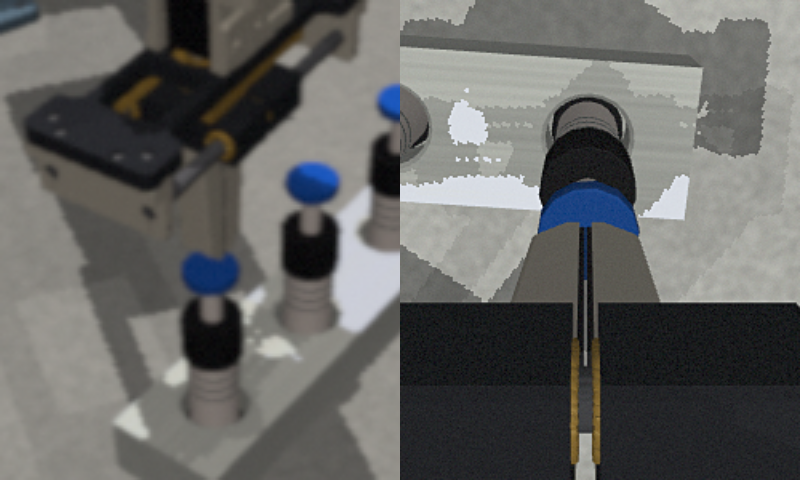

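The crop shows the first disc at about (310,211) in the scene view, apparently not pressed, with the finger just beside or above it. I'll compare the disc outlines before and after.

```bash
python3 - <<'E'
from h import *
s=r.get_state();im=r.snapshot("wrist");a=r.snapshot("scene");t=r.snapshot("top")
for n,i in(("s0",cv2.imread("pics/scene0.png")[...,::-1].copy()),("s",a),("t0",cv2.imread("pics/top0.png")[...,::-1].copy()),("t",t),("w",im)):
    print(n,[cv2.boundingRect(b) for b in blobs(i,"blue",20)[1] if cv2.boundingRect(b)[1]>120])
K,Q,o=cam("wrist",s)
def proj(c,p):
    K,Q,o=c;q=(Q.T@(np.array(p)-o))*[1,-1,-1];q=K@(q/q[2]);return q[:2].round(1)
tip=s["eef_pos"]+R.from_quat(s["tool_rot"]).as_matrix()@[0,0,.014]
for n in("scene","top","wrist"):print(n,"tip",proj(cam(n,s),tip),"disc centre@.147",proj(cam(n,s),[.583,-.03,.147]),"@.131",proj(cam(n,s),[.583,-.03,.131]))
E
```

```text
s0 [(301, 203, 19, 15), (335, 174, 18, 14), (366, 148, 17, 12)]
s [(301, 204, 19, 14), (336, 174, 17, 14), (366, 148, 17, 12)]
t0 [(209, 302, 18, 18), (260, 283, 18, 18), (310, 266, 18, 18)]
t [(209, 302, 18, 18)]
w [(286, 263, 63, 62), (93, 249, 70, 63)]
scene tip [311.5 215.3] disc centre@.147 [311.3 208.2] @.131 [311.5 215.4]
top tip [318.3 273.9] disc centre@.147 [318.1 274. ] @.131 [318.3 274.1]
wrist tip [314.4 282.4] disc centre@.147 [313.8 294.9] @.131 [314.  282.4]
```

The disc outline is unchanged, and the fingertips in the pictures end just above it, so they haven't touched yet. I'll go on down in small steps, watching the force.

To row units: 0.002 m is 0.0027.

```bash
echo '[0,0,0.0027,0,0,0,0,0.0027,0,0,0,0,0,0,0]' | python3 -m pendant;echo '[0,0,0.0027,0,0,0,0,0.0013,0,0,0,0,0,0,0]' | python3 -m pendant
```

```text
t: 3.65
eef_pos: [0.5831, -0.0301, 0.1412]
tool_rot: [0.979, 0.203, -0.0, -0.0]
contact_force: [-0.0, -0.0, -0.2]
width: 0.006
grasp_force: 0.0
t: 4.03
eef_pos: [0.5832, -0.0301, 0.1384]
tool_rot: [0.979, 0.203, -0.0, -0.0]
contact_force: [0.5, -0.3, 1.6]
width: 0.008
grasp_force: 0.0
```

To row units: 0.002 m is 0.0027, 0.001 m is 0.0013.

```bash
cat > look.py <<'E'
from h import *
s=r.get_state();a=r.snapshot("scene")
print("disc boxes",sorted(cv2.boundingRect(b) for b in blobs(a,"blue",20)[1] if cv2.boundingRect(b)[1]>120),"z",s["eef_pos"][2].round(4),"F",s["contact_force"].round(1),"M",s["wrist_torque"].round(2),"eff",s["effort"].round(2),"w",round(s["width"],3))
E
python3 look.py; echo '[0,0,0.0027,0,0,0,0,0.0013,0,0,0,0,0,0,0]' | python3 -m pendant;python3 look.py;python3 - <<'E'
from h import *
im=r.snapshot("wrist");a=r.snapshot("scene")
A=cv2.resize(a[150:240,270:350],(533,600),interpolation=cv2.INTER_NEAREST)
cv2.imwrite("pics/s2.png",A[...,::-1])
E
```

```text
disc boxes [(301, 207, 18, 11), (336, 174, 17, 14), (366, 148, 17, 12)] z 0.1384 F [ 0.5 -0.3  1.6] M [-0.01 -0.03 -0.03] eff [ -0.   -48.52 -26.94   0.06  -0.06  -0.  ] w 0.008
t: 4.45
eef_pos: [0.5832, -0.0301, 0.1353]
tool_rot: [0.979, 0.203, -0.0, -0.0]
contact_force: [-0.8, -0.7, 0.9]
width: 0.003
grasp_force: 0.0
disc boxes [(301, 207, 18, 11), (336, 174, 17, 14), (366, 148, 17, 12)] z 0.1353 F [-0.8 -0.7  0.9] M [-0.03 -0.02  0.02] eff [ -0.   -48.59 -26.86   0.06  -0.06   0.  ] w 0.003
```

View pics/s2.png

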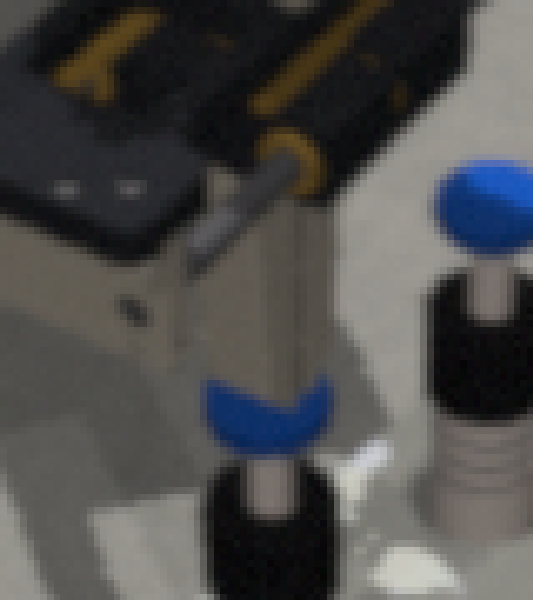

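The finger tip now covers the upper half of the disc in the picture, but the disc has not moved and there's no force yet. Contact is close, so I continue in small steps.

To row units: 0.001 m is 0.0013.

```bash
for k in 1; do echo '[0,0,0.0013,0,0,0,0,0.0013,0,0,0,0,0,0,0]' | python3 -m pendant;python3 look.py; echo '[0,0,0.0013,0,0,0,0,0.0013,0,0,0,0,0,0,0]' | python3 -m pendant;python3 look.py; echo '[0,0,0.0013,0,0,0,0,0.0013,0,0,0,0,0,0,0]' | python3 -m pendant;python3 look.py; done | grep -v tool_rot
```

```text
t: 4.97
eef_pos: [0.5832, -0.0301, 0.1333]
contact_force: [-0.5, 0.2, -0.9]
width: 0.011
grasp_force: 0.0
disc boxes [(301, 207, 18, 11), (336, 174, 17, 14), (366, 148, 17, 12)] z 0.1333 F [-0.5  0.2 -0.9] M [-0.   -0.    0.03] eff [ -0.   -48.65 -26.82   0.06  -0.07   0.  ] w 0.011
t: 5.4
eef_pos: [0.5835, -0.0301, 0.1317]
contact_force: [-0.7, -0.0, 3.0]
width: 0.007
grasp_force: 1.4
disc boxes [(301, 208, 18, 11), (336, 174, 17, 14), (366, 148, 17, 12)] z 0.1317 F [-0.7 -0.   3. ] M [-0.01  0.06  0.02] eff [-3.000e-02 -4.717e+01 -2.591e+01  5.000e-02 -1.500e-01  0.000e+00] w 0.007
t: 5.82
eef_pos: [0.5834, -0.0301, 0.1293]
contact_force: [0.2, -1.1, 1.1]
width: 0.006
grasp_force: 1.0
disc boxes [(301, 209, 18, 11), (336, 174, 17, 14), (366, 148, 17, 12)] z 0.1293 F [ 0.2 -1.1  1.1] M [0.   0.01 0.02] eff [ 0.000e+00 -4.759e+01 -2.580e+01  4.000e-02  3.000e-02  0.000e+00] w 0.006
```

Contact came at TCP z≈0.132, so the closed tips end about 14 mm behind the TCP. The text says ahead, so I'll use the measured value. Next is pressing to about 10 mm.

To row units: 0.003 m is 0.004.

```bash
echo '[0,0,0.004,0,0,0,0,0.004,0,0,0,0,0,0,0]' | python3 -m pendant;python3 look.py
```

```text
t: 6.25
eef_pos: [0.583, -0.03, 0.1229]
tool_rot: [0.979, 0.203, -0.0, -0.0]
contact_force: [0.7, 0.5, 1.6]
width: 0.004
grasp_force: 0.3
disc boxes [(301, 212, 18, 11), (336, 174, 17, 14), (366, 148, 17, 12)] z 0.1229 F [0.7 0.5 1.6] M [-0.01 -0.04 -0.  ] eff [ 1.000e-02 -4.854e+01 -2.617e+01  5.000e-02 -0.000e+00 -0.000e+00] w 0.004
```

It yields with little force at 10 mm, so this one is sound. I'll press it home.

To row units: 0.006 m is 0.008, 0.003 m is 0.004.

```bash
echo '[0,0,0.008,0,0,0,0,0.008,0,0,0,0,0.004,0,0,0,0,0,0,0]' | python3 -m pendant;echo '[0,0,0.0013,0,0,0,0,0.0013,0,0,0,0,0,0,0]' | python3 -m pendant|grep -E "eef|conta";echo '[0,0,0.0013,0,0,0,0,0.0013,0,0,0,0,0,0,0]' | python3 -m pendant;python3 look.py
```

```text
t: 6.8
eef_pos: [0.5828, -0.03, 0.1077]
tool_rot: [0.979, 0.203, -0.001, -0.0]
contact_force: [0.2, -0.5, -0.3]
width: 0.003
grasp_force: 0.0
eef_pos: [0.5832, -0.0301, 0.1065]
contact_force: [-0.0, 0.6, 1.3]
t: 7.55
eef_pos: [0.5842, -0.0303, 0.1061]
tool_rot: [0.979, 0.204, 0.001, 0.001]
contact_force: [-1.9, 0.3, 11.0]
width: 0.005
grasp_force: 5.2
disc boxes [(301, 221, 19, 10), (335, 174, 18, 14), (366, 148, 17, 12)] z 0.1061 F [-1.9  0.3 11. ] M [0.06 0.41 0.01] eff [ -0.15 -43.42 -23.26   0.1   -0.78  -0.  ] w 0.005
```

The hard stop is reached at TCP z 0.106 with 11 N, so dispenser 1 is home. Next is dispenser 2.

To row units: -0.047 m is -0.0627, -0.045 m is -0.06.

```bash
echo '[0,0,-0.06,0,0,0.0053,-0.0627,0,0,0,0.0053,-0.0613,0,0,0,0,0,0,0,0]' | python3 -m pendant; python3 go.py 0.5527 0.058 0.135; python3 look.py
```

```text
t: 8.1
eef_pos: [0.5522, 0.0611, 0.1493]
tool_rot: [0.979, 0.205, -0.0, -0.0]
contact_force: [0.8, 0.4, -0.4]
width: 0.008
grasp_force: 0.0
need tool [-0.0008  0.0031  0.0143] at [0.5522 0.0611 0.1493] t 8.1 F [ 0.8  0.4 -0.4]
disc boxes [(301, 215, 19, 15), (335, 175, 17, 13), (367, 148, 16, 12)] z 0.1493 F [ 0.8  0.4 -0.4] M [-0.04  0.04 -0.  ] eff [  1.33 -46.   -26.64   0.38   0.09   0.34] w 0.008
```

To row units: 0.01 m is 0.0133, 0.002 m is 0.0027.

```bash
echo '[0,0.0027,0.0133,0,0,0,0,0.0053,0,0,0,0,0,0,0]' | python3 -m pendant; echo '[0,0,0.004,0,0,0,0,0.004,0,0,0,0,0,0,0]' | python3 -m pendant;python3 look.py
```

```text
t: 8.52
eef_pos: [0.5541, 0.0557, 0.1345]
tool_rot: [0.979, 0.203, -0.001, -0.0]
contact_force: [1.0, 0.4, 0.2]
width: 0.003
grasp_force: 0.0
t: 8.9
eef_pos: [0.5545, 0.0565, 0.1295]
tool_rot: [0.979, 0.203, 0.0, 0.0]
contact_force: [-0.0, -0.9, 0.8]
width: 0.009
grasp_force: 0.6
disc boxes [(301, 215, 19, 15), (336, 180, 16, 9), (367, 148, 16, 12)] z 0.1295 F [-0.  -0.9  0.8] M [-0.07 -0.   -0.  ] eff [ 8.000e-02 -4.525e+01 -2.591e+01  1.200e-01 -4.000e-02 -0.000e+00] w 0.009
```

To row units: 0.002 m is 0.0027.

```bash
echo '[0,0,0.0027,0,0,0,0,0.0027,0,0,0,0,0,0,0]' | python3 -m pendant|grep -E "eef|conta"; echo '[0,0,0.0027,0,0,0,0,0.0027,0,0,0,0,0,0,0]' | python3 -m pendant;python3 look.py
```

```text
eef_pos: [0.5543, 0.0566, 0.1253]
contact_force: [0.6, 0.1, 1.4]
t: 9.7
eef_pos: [0.5542, 0.0566, 0.1211]
tool_rot: [0.979, 0.203, -0.0, -0.0]
contact_force: [0.5, -0.3, 1.1]
width: 0.005
grasp_force: 0.7
disc boxes [(301, 215, 19, 15), (335, 184, 17, 9), (367, 148, 16, 12)] z 0.1211 F [ 0.5 -0.3  1.1] M [-0.05  0.01 -0.02] eff [ 1.600e-01 -4.524e+01 -2.539e+01  1.300e-01  3.000e-02 -0.000e+00] w 0.005
```

Dispenser 2 is soft too, so it is sound. I'll press it home.

To row units: 0.005 m is 0.0067, 0.003 m is 0.004.

```bash
echo '[0,0,0.0067,0,0,0,0,0.0067,0,0,0,0,0.004,0,0,0,0,0,0,0]' | python3 -m pendant|grep -E "eef|conta";echo '[0,0,0.0027,0,0,0,0,0.0027,0,0,0,0,0,0,0]' | python3 -m pendant;python3 look.py
```

```text
eef_pos: [0.5538, 0.0567, 0.1078]
contact_force: [0.4, -0.0, -0.5]
t: 10.62
eef_pos: [0.5553, 0.0565, 0.1061]
tool_rot: [0.979, 0.204, 0.001, 0.0]
contact_force: [-3.3, -0.5, 11.9]
width: 0.003
grasp_force: 5.6
disc boxes [(301, 215, 19, 15), (335, 191, 17, 10), (367, 148, 16, 12)] z 0.1061 F [-3.3 -0.5 11.9] M [-0.01  0.37  0.03] eff [ -0.08 -40.43 -22.71   0.14  -0.81  -0.  ] w 0.003
```

To row units: -0.049 m is -0.0653, -0.045 m is -0.06.

```bash
echo '[0,0,-0.06,0,0,0.004,-0.0653,0,0,0,0.004,-0.0653,0,0,0,0,0,0,0,0,0,0,0,0,0]' | python3 -m pendant; python3 go.py 0.5205 0.1495 0.132
```

```text
t: 11.3
eef_pos: [0.5208, 0.1487, 0.1492]
tool_rot: [0.979, 0.204, -0.0, 0.0]
contact_force: [0.1, -0.0, -0.4]
width: 0.005
grasp_force: 0.0
need tool [ 0.0001 -0.0009  0.0172] at [0.5208 0.1487 0.1492] t 11.3 F [ 0.1 -0.  -0.4]
```

To row units: 0.01 m is 0.0133, 0.006 m is 0.008.

```bash
echo '[0,-0.0013,0.0133,0,0,0,0,0.008,0,0,0,0,0,0,0]' | python3 -m pendant; echo '[0,0,0.0027,0,0,0,0,0.0027,0,0,0,0,0,0,0]' | python3 -m pendant;python3 look.py
```

```text
t: 11.68
eef_pos: [0.5202, 0.1491, 0.1326]
tool_rot: [0.979, 0.203, -0.001, -0.0]
contact_force: [0.1, 0.9, -0.7]
width: 0.008
grasp_force: 0.0
t: 12.05
eef_pos: [0.521, 0.1497, 0.1302]
tool_rot: [0.979, 0.203, 0.001, 0.0]
contact_force: [-0.4, -0.8, 4.5]
width: 0.005
grasp_force: 2.4
disc boxes [(301, 215, 19, 15), (335, 187, 17, 13), (367, 154, 15, 8)] z 0.1302 F [-0.4 -0.8  4.5] M [-0.11  0.08  0.02] eff [  0.11 -41.75 -24.9    0.17  -0.34  -0.  ] w 0.005
```

To row units: 0.002 m is 0.0027.

```bash
echo '[0,0,0.0027,0,0,0,0,0.0027,0,0,0,0,0,0,0]' | python3 -m pendant;python3 look.py
```

```text
t: 12.48
eef_pos: [0.5214, 0.1497, 0.1268]
tool_rot: [0.979, 0.204, 0.001, 0.0]
contact_force: [-1.8, -1.1, 9.0]
width: 0.004
grasp_force: 4.4
disc boxes [(301, 215, 19, 15), (335, 187, 17, 13), (367, 155, 15, 9)] z 0.1268 F [-1.8 -1.1  9. ] M [-0.12  0.21 -0.01] eff [  0.12 -39.73 -23.63   0.21  -0.56  -0.  ] w 0.004
```

Dispenser 3 is the clogged one: 9 N at 5 mm and rising. I release it, check that it springs back, and open the gripper above it.

To row units: -0.04 m is -0.0533.

```bash
echo '[0,0,-0.0533,0,0,0,0,0,0,0.65,0,0,0,0,0.65,0,0,0,0,0.65,0,0,0,0,0.65]' | python3 -m pendant; python3 look.py; python3 go.py 0.5207 0.1495 0.085; python3 - <<'E'
from h import *
s=r.get_state();im=r.snapshot("wrist");c=cam("wrist",s)
for b in blobs(im,"blue",300)[1]:
    (x,y),rad=cv2.minEnclosingCircle(b);print(round(x),round(y),round(rad),plane(c,(x,y),.147).round(4))
cv2.imwrite("pics/w2.png",im[...,::-1])
E
```

```text
t: 13.15
eef_pos: [0.5199, 0.1497, 0.1645]
tool_rot: [0.979, 0.203, -0.001, -0.0]
contact_force: [-0.3, -0.2, -0.0]
width: 0.386
grasp_force: 0.0
disc boxes [(301, 215, 19, 15), (335, 187, 17, 13), (367, 150, 15, 11)] z 0.1645 F [-0.3 -0.2 -0. ] M [ 0.04  0.02 -0.  ] eff [ 1.000e-02 -4.362e+01 -2.735e+01  4.000e-02 -6.000e-02 -0.000e+00] w 0.386
need tool [0.0007 0.0005 0.0797] at [0.52   0.1497 0.1647] t 13.2 F [-1.7 -0.4 -0.5]
618 282 27 [ 0.5843 -0.0017  0.147 ]
319 276 29 [0.5231 0.1486 0.147 ]
473 272 27 [0.5581 0.0735 0.147 ]
```

View pics/w2.png

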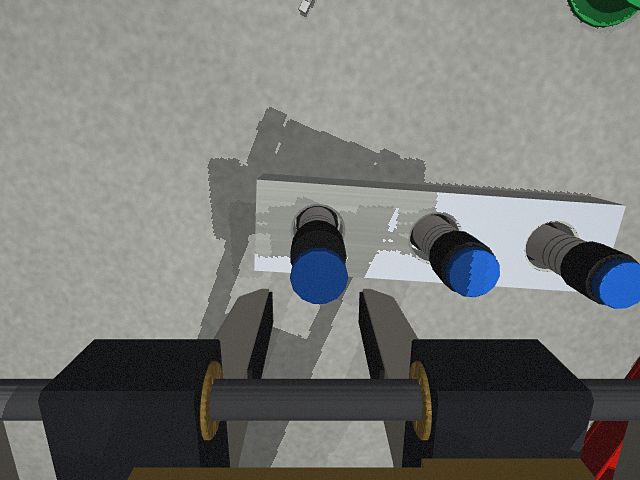

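Disc 3 is at (319,276), centred between the fingers at x 272 and 360, with their tips at row ~290. Before descending I want to know where the gripper body ends, using the earlier side view.

```bash
python3 - <<'E'
from h import *
T=R.from_quat([.979,.2035,0,0]).as_matrix();p=np.array([.5832,-.0301,.1353])
K,Q,o=cam("scene")
def pr(v):
    q=(Q.T@(p+T@v-o))*[1,-1,-1];q=K@(q/q[2]);return ((q[:2]-[270,150])*6.667).round(0).tolist()
for z in(-.06,-.07,-.085,-.1):print(z,[pr(np.array([x,y,z])) for x in(.0375,-.0375) for y in(.094,0,-.094)])
for z in(-.014,.014):print("tip",z,pr(np.array([.0075,0,z])),pr(np.array([-.0075,0,z])),pr(np.array([.0075,.017,z])),pr(np.array([.0075,-.017,z])))
E
```

```text
-0.06 [[169.0, 538.0], [408.0, 291.0], [613.0, 80.0], [-112.0, 406.0], [139.0, 179.0], [355.0, -17.0]]
-0.07 [[167.0, 504.0], [409.0, 257.0], [615.0, 46.0], [-117.0, 372.0], [137.0, 145.0], [355.0, -50.0]]
-0.085 [[164.0, 451.0], [410.0, 204.0], [619.0, -6.0], [-125.0, 319.0], [133.0, 93.0], [355.0, -101.0]]
-0.1 [[160.0, 396.0], [410.0, 150.0], [623.0, -59.0], [-133.0, 265.0], [130.0, 39.0], [355.0, -154.0]]
tip -0.014 [301.0, 393.0] [250.0, 370.0] [262.0, 433.0] [339.0, 353.0]
tip 0.014 [303.0, 476.0] [252.0, 454.0] [264.0, 517.0] [340.0, 437.0]
```

The body's lower edge fits about 98 mm behind the TCP. So the whole tool sits about 28 mm further back than stated, and tip-to-body is still 84 mm. Grasping the collar at z≈0.103 therefore needs TCP z≈0.070.

To row units: 0.03 m is 0.04, 0.001 m is 0.0013.

```bash
echo '[0.0013,0,0.04,0,0.65,0,0,0.04,0,0.65,0,0,0.0227,0,0.65,0,0,0,0,0.65]' | python3 -m pendant; python3 look.py; echo '[0,0,0.0133,0,0.65,0,0,0.0093,0,0.65,0,0,0,0,0.65]' | python3 -m pendant; python3 look.py;python3 - <<'E'
from h import *
a=r.snapshot("scene")
cv2.imwrite("pics/s3.png",cv2.resize(a[80:260,270:430],(533,600))[...,::-1])
E
```

```text
t: 13.75
eef_pos: [0.5201, 0.15, 0.087]
tool_rot: [0.979, 0.203, -0.002, -0.0]
contact_force: [-0.3, 0.7, 1.0]
width: 0.654
grasp_force: 0.0
disc boxes [(301, 215, 19, 15), (335, 187, 17, 13), (373, 153, 10, 9)] z 0.087 F [-0.3  0.7  1. ] M [-0.01  0.   -0.02] eff [-5.000e-02 -4.434e+01 -2.398e+01  3.000e-02 -2.600e-01  0.000e+00] w 0.654
t: 14.18
eef_pos: [0.5209, 0.1501, 0.071]
tool_rot: [0.979, 0.203, -0.001, -0.0]
contact_force: [0.4, -0.6, -0.2]
width: 0.649
grasp_force: 0.0
disc boxes [(301, 215, 19, 15), (335, 186, 17, 14)] z 0.071 F [ 0.4 -0.6 -0.2] M [0.02 0.06 0.02] eff [-3.000e-02 -4.541e+01 -2.381e+01  3.000e-02 -1.600e-01  0.000e+00] w 0.649
```

View pics/s3.png

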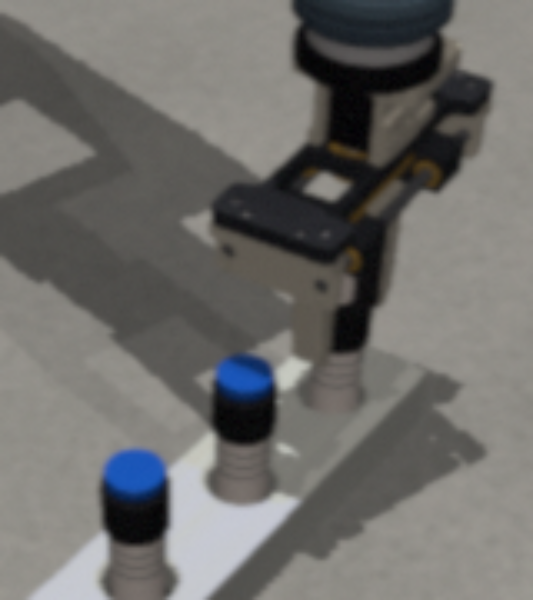

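The picture shows both sound dispensers with their plungers down. The fingers straddle the third collar at about (330,330), with tips near its lower edge. I'll close and lift.

To row units: -0.03 m is -0.04, -0.02 m is -0.0267.

```bash
echo '[0,0,0,0,0,0,0,0,0,0,0,0,0,0,0,0,0,0,0,0]' | python3 -m pendant;  echo '[0,0,-0.0133,0,0,0,0,-0.0267,0,0,0,0,-0.04,0,0,0,0,-0.04,0,0,0,0,0,0,0]' | python3 -m pendant; python3 go.py 0.488 -0.283 0.16; python3 look.py
```

```text
t: 14.78
eef_pos: [0.5215, 0.1502, 0.0716]
tool_rot: [0.979, 0.203, 0.0, 0.0]
contact_force: [-0.9, 0.3, 1.0]
width: 0.38
grasp_force: 30.0
t: 15.4
eef_pos: [0.5232, 0.1504, 0.1643]
tool_rot: [0.979, 0.204, 0.003, 0.0]
contact_force: [-0.1, 0.1, -0.7]
width: 0.385
grasp_force: 30.0
need tool [-0.205   0.3835  0.0039] at [0.5232 0.1504 0.1643] t 15.4 F [-0.1  0.1 -0.7]
disc boxes [(301, 215, 19, 15), (335, 187, 17, 13)] z 0.1643 F [-0.1  0.1 -0.7] M [-0.07 -0.01  0.02] eff [ 9.000e-02 -4.513e+01 -2.839e+01  4.000e-02  3.100e-01 -0.000e+00] w 0.385
```

Held, with a width of 35.5 mm. I raise it clear of the neighbours and carry it to the tray.

To row units: 0.064 m is 0.0853, -0.03 m is -0.04.

```bash
echo '[0,0,-0.04,0,0,0,0,-0.04,0,0,-0.0227,0.0427,0,0,0,-0.0453,0.0853,0,0,0,-0.0453,0.0853,0,0,0,-0.0453,0.0853,0,0,0,-0.0453,0.0853,0,0,0]' | python3 -m pendant ; echo '[-0.0347,0.064,0,0,0,-0.0347,0.064,0,0,0,-0.0133,0.0267,0,0,0,0,0,0,0,0]' | python3 -m pendant; python3 go.py 0.488 -0.283 0.09
```

```text
t: 16.32
eef_pos: [0.4977, -0.1367, 0.2198]
tool_rot: [0.979, 0.204, -0.001, -0.001]
contact_force: [0.9, 0.4, -0.2]
width: 0.385
grasp_force: 30.0
t: 16.82
eef_pos: [0.4876, -0.2669, 0.2199]
tool_rot: [0.979, 0.202, -0.001, -0.001]
contact_force: [0.2, 0.6, -0.1]
width: 0.381
grasp_force: 30.0
need tool [-0.0059  0.0153  0.1299] at [ 0.4876 -0.2669  0.2199] t 16.82 F [ 0.2  0.6 -0.1]
```

To row units: 0.04 m is 0.0533, 0.03 m is 0.04.

```bash
echo '[-0.008,0.02,0,0,0,0,0,0.0533,0,0,0,0,0.0533,0,0,0,0,0.04,0,0,0,0,0.0267,0,0,0,0,0,0,0,0,0,0,0,0]' | python3 -m pendant; python3 - <<'E'
from h import *
a=r.snapshot("scene")
cv2.imwrite("pics/s4.png",cv2.resize(a[180:380,70:270],(600,600))[...,::-1])
E
```

```text
t: 17.7
eef_pos: [0.4896, -0.2824, 0.0924]
tool_rot: [0.979, 0.204, 0.0, 0.001]
contact_force: [-0.0, 0.5, -0.4]
width: 0.383
grasp_force: 30.0
```

View pics/s4.png

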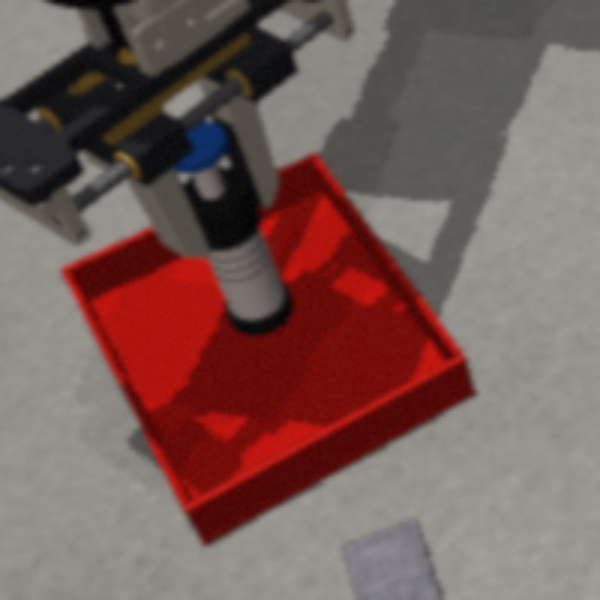

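The dispenser hangs over the tray with its disc at crop (200,140) and foot at (262,320). I'll check whether that lean is only perspective.

```bash
python3 - <<'E'
from h import *
K,Q,o=cam("scene")
for z in(.031,.103,.131,.169):
    q=(Q.T@(np.array([.4896,-.2824,z])-o))*[1,-1,-1];q=K@(q/q[2]);print(z,((q[:2]-[70,180])*3).round(0))
E
```

```text
0.031 [266. 310.]
0.103 [231. 226.]
0.131 [216. 190.]
0.169 [194. 137.]
```

The lean is perspective; any real tilt is small. I lower it gently to the tray floor.

Units first: shifts go in shares of 0.75 m and turns go in shares of pi rad. So 0.012 m is 0.016, 0.006 m is 0.008.

```bash
echo '[0,0,0.016,0,0,0,0,0.008,0,0,0,0,0.004,0,0,0,0,0,0,0]' | python3 -m pendant|grep -E "eef|cont"; echo '[0,0,0.0013,0,0,0,0,0.0013,0,0,0,0,0,0,0]' | python3 -m pendant|grep -E "eef|cont";echo '[0,0,0.0013,0,0,0,0,0.0013,0,0,0,0,0,0,0]' | python3 -m pendant|grep -E "eef|cont"
```

```text
eef_pos: [0.4885, -0.2823, 0.0701]
contact_force: [-0.7, -0.3, -1.4]
eef_pos: [0.4887, -0.2825, 0.0685]
contact_force: [-0.1, 0.7, -0.3]
eef_pos: [0.4888, -0.2825, 0.0666]
contact_force: [-0.5, 0.5, -0.4]
```

To row units: 0.001 m is 0.0013.

```bash
echo '[0,0,0.0013,0,0,0,0,0,0,0]' | python3 -m pendant|grep -E "eef|cont"; echo '[0,0,0.0013,0,0,0,0,0,0,0]' | python3 -m pendant|grep -E "eef|cont"
```

```text
eef_pos: [0.489, -0.2826, 0.0665]
contact_force: [-2.4, 2.1, 7.2]
eef_pos: [0.4891, -0.2826, 0.0665]
contact_force: [-3.2, 2.9, 14.1]
```

It touches down at TCP z 0.0665, as computed. I ease off, open and retreat upward.

To row units: -0.002 m is -0.0027.

```bash
echo '[0,0,-0.0027,0,0,0,0,0,0,0.45,0,0,0,0,0.55,0,0,0,0,0.7,0,0,0,0,0.7]' | python3 -m pendant; echo '[0,0,-0.0267,0,0.7,0,0,-0.0667,0,0.7,0,0,-0.0667,0,0.7,0,0,-0.0667,0,0.7,-0.08,0,0,0,0.7,-0.08,0,0,0,0.7,0,0,0,0,0.7]' | python3 -m pendant; python3 - <<'E'
from h import *
a=r.snapshot("scene");t=r.snapshot("top")
cv2.imwrite("pics/s5.png",np.hstack([cv2.resize(a,(400,300)),cv2.resize(t,(400,300))])[...,::-1])
s,p=cam("scene"),cam("top")
for n,i in(("s",a),("t",t)):
    print(n,[(cv2.boundingRect(b)) for b in blobs(i,"blue",20)[1] if cv2.boundingRect(b)[1]>120])
E
```

```text
t: 20.12
eef_pos: [0.4887, -0.2824, 0.0663]
tool_rot: [0.979, 0.203, -0.0, -0.0]
contact_force: [-0.4, -0.3, 0.8]
width: 0.684
grasp_force: 0.0
t: 21.0
eef_pos: [0.3758, -0.3317, 0.2367]
tool_rot: [0.98, 0.201, -0.0, 0.0]
contact_force: [1.0, 0.9, -0.3]
width: 0.701
grasp_force: 0.0
s [(128, 232, 22, 18), (301, 215, 19, 15), (335, 186, 17, 14)]
t [(452, 317, 18, 18), (262, 283, 17, 18), (310, 266, 18, 18)]
```

View pics/s5.png

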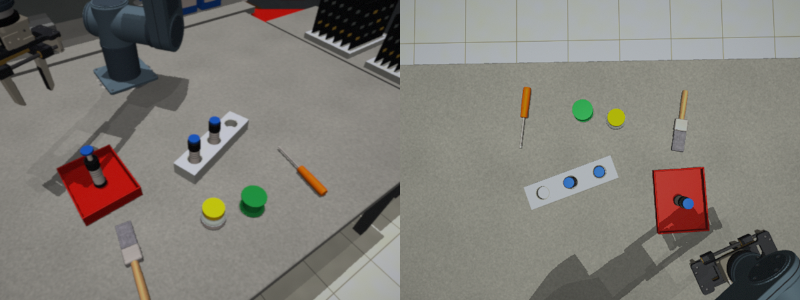

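Both views show the third dispenser standing in the tray, two pressed dispensers in the stand, and the other things in place. One height check, then I hand in.

```bash
python3 - <<'E'
from h import *
s,p=cam("scene"),cam("top")
for n,a,b in(("D1",(310.5,222),(319,275)),("D2",(343.5,193),(270.5,292)),("D3",(139,241),(461,326))):
    P,g=tri(s,a,p,b);print(n,P.round(3),round(g,4))
print(r.job_done())
E
```

```text
D1 [ 0.581 -0.031  0.115] 0.0002
D2 [0.552 0.058 0.115] 0.0008
D3 [ 0.486 -0.284  0.134] 0.0008
the job is handed in; nothing more can be done
None
```

The job is handed in: the two sound dispensers were pressed to their hard stops and left in the stand, and the clogged one (the stand's far-left pocket, world +y end) was set down upright in the red tray after about 21 s.

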